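Shut the marked air valve under the sliding cover

TASK

Shut off one air line at the grey valve box: with the fingers closed, push the loose cover along its rails to the left until the well with the two valves is fully uncovered, then push the valve handle that ends in a ring round until it is fully shut. Push only - do not grip or lift the cover or the handles - and leave the plain handle and everything else on the worktop where it is. Finish with the hand clear.

Things in the scene. Friction and masses are not known exactly. Their poses are not given: they have to be found in the camera images.
- valve_box: Low grey air shut-off box fixed to the worktop, 212 (x) by 250 (y) mm, turned up to 15 degrees. Origin: centre of underside; x points away from the robot, y to its left. Right part: open well with two valves; left part: flat deck. Guide rails at x = -100 and +100 rise to 56; stop lips at y = -119 and +119, 6 thick, rise to 54; couplings stick out 16 at both ends, below 33.
- well (a point): Centre of the well's opening, at its rim (48 above the worktop; floor 8 above it). The well is 180 along the box's x and 106 along its y. Both valve pivots lie 17 right (-y) of this point, at x = +42 and -32 of the box; which handle is at which place varies. Axes as the box. Lengths in mm.
- deck (a point): Centre of the flat deck (48 above the worktop, 200 by 124) where the cover is parked. Axes as the box. Lengths in mm.
- cover: Loose aluminium cover (0.25 to 0.5 kg) lying between the rails, at first over the well. Plate 194 (x) by 114 (y) by 5 mm. Origin: centre of underside, 48 above the worktop; axes as the box. It slides along the box's y against a few newtons of friction, until it meets the left stop lip (origin then at y = +62 of the box).
- cover_flank (a point): Middle of the right-hand (-y) flank of the cover's raised panel, half way up. The panel is 150 (x) by 96 (y), centred on the plate, and its top is 25 above the plate's underside, so an upright flank 20 high runs all round it, 9 inside the plate's left and right edges. It is too wide to grip. Lengths in mm.
- ring_handle (a joint): Angle of the marked handle, which ends in a ring: 0 = open (along the box's +y), 1.571 = fully shut at its stop (along the box's -x, towards the robot). From above it turns counterclockwise to shut. Friction of about 1.5 N at 35 mm from the pivot; stays where left; starts at 0 to 0.25.
- ring_pivot (a point): On the ring handle's turning axis at the handle's mid height, 37 above the worktop. The handle is a steel bar 12 wide, 12 thick (31 to 43 above the worktop) ending in a flat ring 28 across with a 14 hole, far edge 52 from the pivot; hub 20 across. Under it lie a brass valve body and pipe, none higher than 28 beside the hub. Axes as the box. Lengths in mm.
- ring_end (a point): Centre of the ring at the end of the ring handle, 38 from the pivot, at mid height; its x points outward along the handle. Lengths in mm.
- plain_handle (a joint): angle of the other handle, to be left alone: same values as for the ring handle.
- plain_pivot (a point): On the turning axis of the plain handle, mid height (37 above the worktop): same valve, but the handle is a plain straight bar 12 wide, 12 thick, reaching 52 from the pivot, with no ring. Lengths in mm.
- plain_end (a point): Point on the plain handle 38 from the pivot, mid height; its x points outward along the handle. Lengths in mm.
- cup_a: Bystander: turned aluminium cup, 36 across, 43 high, standing in front of the box (robot side). Origin: centre of its underside. Lengths in mm.
- cup_b: Bystander: turned aluminium cup, 36 across, 43 high, standing behind the box. Origin: centre of its underside. Lengths in mm.
- cup_c: Bystander: turned aluminium cup, 36 across, 43 high, standing behind the box. Origin: centre of its underside. Lengths in mm.
- spanner: Bystander: open-ended spanner 137 long, 8 high, lying flat behind the box; its own y runs along it. Origin: centre of its underside. Lengths in mm.
- marker: Bystander: marker pen 130 long, 15 thick, lying in front of the box; its own y runs along it. Origin: centre of its underside. Lengths in mm.
- tape: Bystander: roll of adhesive tape, 92 across, 19 high, lying flat at the back. Origin: centre of its underside. Lengths in mm.
- tin: Bystander: round flat tin with a lid, 69 across, 28 high, at the back left. Origin: centre of its underside. Lengths in mm.

How it is judged:
On the way, in this order (a step that is already met when the one before it is completed fails the run):
1. the cover is slid left, onto the deck, and the well is uncovered (y of cover in the frame of valve_box above 0.045 m and z of cover in the frame of valve_box between 0.043 and 0.053 m and angle between cover's own z axis and vertical below 0.08 rad), for 0.2 s.
2. the ring handle is pushed fully shut (value of joint ring_handle above 1.48 rad), for 0.2 s.
At the end, for the whole second after the job is handed in: The cover lies flat on the deck between its rails, at rest, its origin more than 45 mm left of the box's centre (well open); the ring handle stands at more than 1.48 rad of 1.571; the plain handle's end is within 10 mm of where it was (all of step 1 and value of joint ring_handle above 1.48 rad and linear speed of cover below 0.01 m/s and distance of plain_end from where it was at the start of the episode below 0.01 m); the robot touches nothing.
It fails at once if the cover is lifted more than 12 mm or tipped (z of cover in the frame of valve_box above 0.06 m or angle between cover's own z axis and vertical above 0.2 rad).
It fails at once if a handle is taken between the fingers ((y of the grasp point in the frame of ring_end between -0.005 and 0.005 m and x of the grasp point in the frame of ring_end between -0.05 and 0.02 m and height (world z) of the grasp point below 0.056 m) or (y of the grasp point in the frame of plain_end between -0.005 and 0.005 m and x of the grasp point in the frame of plain_end between -0.05 and 0.02 m and height (world z) of the grasp point below 0.056 m)).
It fails at once if the plain handle is moved more than 10 mm at its end (distance of plain_end from where it was at the start of the episode above 0.01 m).
It fails at once if a bystander is moved more than 25 mm (distance of any of cup_a, cup_b, cup_c, spanner, marker, tape, tin from where it was at the start of the episode above 0.025 m).
It also fails if it takes over 48 s, if anything falls off the work surface, if the arm or the gripper's body presses on something with over 40 N, if the wrist force passes 120 N, or if a joint passes its speed limit or range.

ROBOT

A 6-joint arm with a two-finger parallel gripper is mounted at the origin on a cart in front of the work surface, level with it; the furniture and walls round the work are solid. World frame = base frame: x ahead of the robot, y to its left, z up, the work surface at z = 0. Lengths are in m, angles in rad, forces in N, time in s.
With the tool pointing down it reaches from about 0.3 to 0.875 m from the base axis. Payload 6.4 kg.
Tool frame: the origin (TCP) lies between the finger pads; the fingertips stand 19 mm ahead of it and the grasp point (between the pads) is the TCP; z points along the fingers, y is the direction in which the jaws open and shut (so a half turn about z gives the same grasp; the last joint's range is limited). The gripper opens to 85 mm and grips with 20 to 120 N. Pads are 22 mm wide; open, the fingers measure 114 mm over their backs; the gripper's body (76 mm by 85 mm) begins 54 mm behind the grasp point. The pads swing forward as they close: fully open they stand 13 mm farther back than shut.
Start: joints at [1.096, 0.181, 1.607, -0, 1.354, -0.206], TCP at [0.153, 0.554, 0.25] pointing down, gripper open.
Joint ranges: [-2.99, 2.99], [-0.89, 2.07], [0.3, 2.58], [-1.14, 4.28], [0, 2.63], [-3.12, 3.12]. Speed limits (rad/s): [2.57, 2.57, 3.01, 3.14, 3.14, 3.14].

INTERFACE

Orientations are given as a unit quaternion [w, x, y, z].
In Python, from bench import * gives the robot as it stands.
- The arm moves only by the tool apply_moves, never from a script. Its argument "moves" is a list that holds one entry, the list of rows, each a list of 7 numbers: the shift along the tool's x, y, z in cm, then the turn, a rotation vector about the tool's x, y, z in rad, then the opening, from 0 (shut) to 1 (fully open). A call has 1 to 8 rows; each row is the pose to reach, as a shift and turn from the pose commanded when the call began, along the tool's axes at that moment; what a row does not reach only later rows make up. A row lasts 1/10 s, in which the tool goes at most 50 mm and 8.59 degrees, less where a joint would pass 70% of its speed; a pose out of reach is approached as far as the arm can. A call with a gripper value outside its range is refused whole. The fingers move at their own pace and stop on an object; the grip force is fixed at half the most. Time passes only in rows, so rows that repeat a pose let the fingers close. It gives the time, the measured TCP pose, the force and the opening at its end, in the units of the state.
- get_obs(): the state, without advancing time (a new reading comes with each control period).
- camera(name): name is "scene" or "top" or "wrist"; returns the picture (400x640x3 uint8, red, green, blue); there is no depth.
- get_calibration(name): a dict with "vertical_fov" (degrees; the focal length in pixels is half the picture's height over the tangent of half this angle, whatever the lens; pixels are square), "cx", "cy" (the principal point, pixels), "R" (3x3) and "t" (3): a world point X has camera coordinates R X + t. Camera axes: x right, y down, z forward; pixel columns grow to the right and rows downward; lengths in m; the calibration is good to about 2 mm. A picture is of the moment at which its call begins: read the wrist's pose just before it. get_calibration takes no time and is no camera call; for the wrist camera it gives the pose at the moment of the call.
- hand_in(): hands the job in, once; it reports no verdict.
The state is a dict: "time_s": time; "q": joint angles; "dq": joint speeds; "joint_efforts": joint torques, N m; "eef_pos": TCP position; "eef_rot": TCP orientation; "wrist_force": force on the tool from outside, world axes, zero at the start; "torque": the same for the moment, N m; "opening": opening from 0.0 (shut) to 1.0 (fully open).
Only numpy, scipy, OpenCV 4.12 (cv2) and the standard library are available. Lean on these libraries where they do the work, as an engineer would, in place of code of your own. Each camera call takes 0.05 s, during which the arm holds its last target. There are 200 camera calls.

## Working session

There is one attempt and no reset: what is moved stays moved. The work goes in short steps, Python scripts to look and compute and a tool call to move; the robot and the scene stay as the last step left them, time stands still between calls to the robot, and variables do not carry over. Pictures are saved under pics/ and viewed, about 8 in all and at most 12, crops included, and the job is handed in when it is done.

Besides the shell and the picture viewer there is one more tool, called after "Call:" by a JSON object that holds its "name" and its "arguments", one argument or row to a line. apply_moves: Moves the arm, as the interface text tells. Its arguments: {"type":"object","properties":{"moves":{"type":"array","items":{"type":"array","items":{"type":"array","items":{"type":"number"}}}}},"required":["moves"]}

```bash
mkdir -p pics; python3 - <<'E'
from bench import *
import cv2, numpy as np
o=get_obs(); print(o)
for n in ("scene","top"):
    c=get_calibration(n); print(n,c)
    cv2.imwrite(f"pics/{n}0.png",cv2.cvtColor(camera(n),cv2.COLOR_RGB2BGR))
E
```

```text
{'time_s': 0.0, 'q': array([ 1.09568771e+00,  1.81528913e-01,  1.60802261e+00, -1.04685387e-05,
        1.35378906e+00, -2.06291747e-01]), 'dq': array([ 0.00072898, -0.00024654,  0.00244504,  0.00035102,  0.00059167,
       -0.00101499]), 'joint_efforts': array([-2.75745013e-03, -4.44861460e+01, -3.51339483e+01, -4.80669351e-04,
        8.90398223e-03, -2.72729875e-05]), 'eef_pos': array([0.15245165, 0.55387866, 0.24938389]), 'eef_rot': array([-2.87215113e-04,  1.34002935e-01,  9.90980550e-01, -8.25435161e-04]), 'wrist_force': array([ 0.12039076, -0.46274725,  0.15030425]), 'torque': array([-0.00900697, -0.02470105, -0.01718761]), 'opening': 1.0015465450950953}
scene {'vertical_fov': 48.4678495464387, 'cx': 318.85628743181707, 'cy': 192.28723364907904, 'R': array([[-0.83783707, -0.54588077,  0.0065745 ],
       [-0.40979594,  0.62092127, -0.66822456],
       [ 0.36068869, -0.56255751, -0.74393058]]), 't': array([0.58808682, 0.19281815, 0.826149  ])}
top {'vertical_fov': 55.86338206450125, 'cx': 324.96542146919364, 'cy': 205.1995158935738, 'R': array([[ 0.01972745, -0.99883964,  0.04393403],
       [-0.98413376, -0.02714929, -0.17533867],
       [ 0.17632799, -0.03977798, -0.9835274 ]]), 't': array([0.10620734, 0.58216714, 0.82483816])}
```

View pics/top0.png

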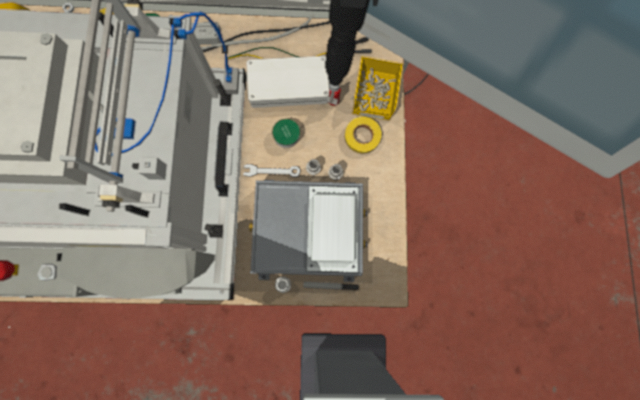

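View pics/scene0.png

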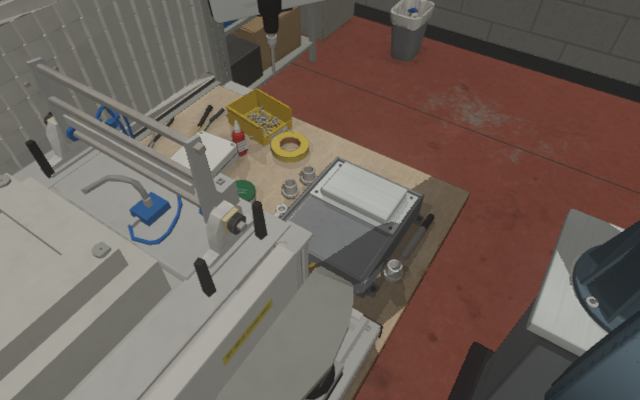

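The top view shows the box at about (257–362, 181–275), with the white cover panel at (310–357, 190–270). The scene view shows a machine standing tall on the left. I'll measure the cover, the box and the machine's edges.

```bash
cat > h.py <<'E'
from bench import *
import cv2, numpy as np
def K(c):
    f=200/np.tan(np.radians(c["vertical_fov"])/2); return f
def cast(c,uv,z):
    uv=np.atleast_2d(np.asarray(uv,float)); f=K(c)
    d=np.c_[(uv[:,0]-c["cx"])/f,(uv[:,1]-c["cy"])/f,np.ones(len(uv))]@c["R"]
    o=-c["R"].T@c["t"]; return o+d*((z-o[2])/d[:,2])[:,None]
def proj(c,X):
    p=np.atleast_2d(X)@c["R"].T+c["t"]; f=K(c)
    return np.c_[p[:,0]/p[:,2]*f+c["cx"],p[:,1]/p[:,2]*f+c["cy"]]
def rect(c,mask,z):
    cn=max(cv2.findContours(mask,cv2.RETR_EXTERNAL,cv2.CHAIN_APPROX_NONE)[0],key=cv2.contourArea)
    P=cast(c,cn[:,0,:],z)[:,:2]
    r=cv2.minAreaRect((P*1000).astype(np.float32)); return r,cn
def snap(n,fn=None):
    c=get_calibration(n); im=cv2.cvtColor(camera(n),cv2.COLOR_RGB2BGR)
    if fn: cv2.imwrite("pics/"+fn,im)
    return c,im
E
python3 - <<'E'
from h import *
c=get_calibration("top"); im=cv2.imread("pics/top0.png")
roi=np.zeros(im.shape[:2],np.uint8); roi[176:285,245:372]=1
g=im.min(axis=2); hsv=cv2.cvtColor(im,cv2.COLOR_BGR2HSV)
m=((g>150)&(hsv[...,1]<40)).astype(np.uint8)*roi
r,cn=rect(c,m,.073); print("panel",r,cv2.boundingRect(cn))
m2=((hsv[...,1]<60)&(roi>0)).astype(np.uint8)
m2=cv2.morphologyEx(m2,cv2.MORPH_OPEN,np.ones((9,9)))
r,cn=rect(c,m2,.05); print("box",r,cv2.boundingRect(cn))
for p in [(235,300),(243,15),(205,250),(228,70),(407,305),(400,60)]: print(p,cast(c,p,0)[0],cast(c,p,.2)[0])
s=get_calibration("scene")
for X in [(.153,.554,.25)]: print(proj(s,X))
a=im[150:300,235:385]; cv2.imwrite("pics/z.png",cv2.resize(a,(600,600),interpolation=cv2.INTER_CUBIC))
E
```

```text
panel ((524.887939453125, 103.15330505371094), (112.31919860839844, 189.69114685058594), 89.53465270996094) (307, 186, 52, 86)
box ((521.94921875, 157.84881591796875), (254.60989379882812, 230.82904052734375), 89.59793090820312) (250, 179, 114, 104)
(235, 300) [0.35913294 0.32242545 0.        ] [0.37371707 0.28550838 0.2       ]
(243, 15) [1.0965858  0.34648402 0.        ] [0.94885358 0.30427156 0.2       ]
(205, 250) [0.47284334 0.39976949 0.        ] [0.46239935 0.34582869 0.2       ]
(228, 70) [0.93625537 0.37572826 0.        ] [0.82381252 0.32707903 0.2       ]
(407, 305) [ 0.35437693 -0.08055491  0.        ] [ 0.37000787 -0.02877437  0.2       ]
(400, 60) [ 0.98528766 -0.07364917  0.        ] [ 0.8620526  -0.02338862  0.2       ]
[[503.12027468 547.85350878]]
```

View pics/z.png

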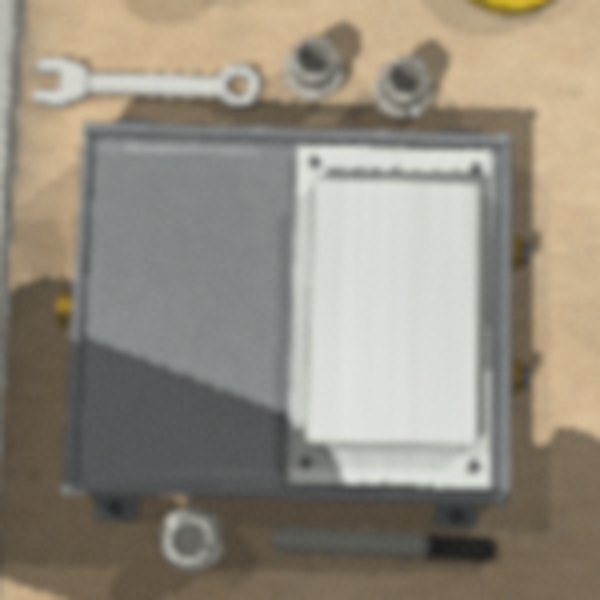

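The crop shows box rim corners at about (88,127), (508,137), (505,493) and (68,490). The cover sits over the right part, cup_a is at (190,538), the marker is in front, and the two cups and the spanner are behind.

```bash
python3 - <<'E'
from h import *
c=get_calibration("top")
def f(pts,z): return cast(c,(np.array(pts,float)+.5)/4-.5+[235,150],z)
for n,p,z in [("box",[(88,127),(508,137),(505,493),(68,490)],.055),("plate",[(297,147),(495,150),(490,487),(290,485)],.053),("panel",[(322,180),(483,180),(476,442),(307,440)],.073)]:
    q=f(p,z); print(n,(q.mean(0)*1000).round(),(q[:,:2]*1000).round().tolist())
    e=[q[1]-q[0],q[2]-q[3],q[0]-q[3],q[1]-q[2]]
    print([(round(np.hypot(*v[:2])*1000),round(np.degrees(np.arctan2(v[1],v[0])),1)) for v in e])
print(f([(190,538),(315,70),(405,85)],.043).round(3))
E
```

```text
box [528. 158.  55.] [[630.0, 279.0], [631.0, 36.0], [427.0, 37.0], [424.0, 280.0]]
[(244, np.float64(-89.7)), (243, np.float64(-89.3)), (206, np.float64(-0.1)), (205, np.float64(-0.3))]
plate [526. 101.  53.] [[622.0, 158.0], [624.0, 43.0], [430.0, 45.0], [429.0, 157.0]]
[(116, np.float64(-89.2)), (112, np.float64(-89.4)), (193, np.float64(0.4)), (194, np.float64(-0.6))]
panel [527. 100.  73.] [[599.0, 144.0], [602.0, 52.0], [454.0, 55.0], [453.0, 148.0]]
[(91, np.float64(-88.3)), (93, np.float64(-89.5)), (146, np.float64(-1.8)), (147, np.float64(-1.2))]
[[0.399 0.212 0.043]
 [0.672 0.149 0.043]
 [0.664 0.095 0.043]]
```

```bash
cat >> h.py <<'E'
from scipy.spatial.transform import Rotation as R
def goto(*targets):
    """print shift (cm, tool axes) and turn for world targets (x,y,z,yaw of tool y in deg), tool down"""
    o=get_obs(); w,x,y,z=o["eef_rot"]; T=R.from_quat([x,y,z,w])
    ty=T.as_matrix()[:,1]; print("t",round(o["time_s"],2),"tcp",o["eef_pos"].round(4),"yaw",round(np.degrees(np.arctan2(ty[1],ty[0])),1),"F",o["wrist_force"].round(1),"op",round(o["opening"],2))
    for X in targets:
        a=np.radians(X[3]); M=np.c_[[np.sin(a),-np.cos(a),0],[np.cos(a),np.sin(a),0],[0,0,-1]]
        print(X,(T.inv().apply(np.array(X[:3])-o["eef_pos"])*100).round(2),(T.inv()*R.from_matrix(M)).as_rotvec().round(3))
E
python3 -c "
from h import *
goto((.31,.2,.25,90),(.527,.02,.25,90))"
```

```text
t 0.1 tcp [0.1525 0.5539 0.2495] yaw 74.6 F [ 0.4  0.1 -0. ] op 1.0Traceback (most recent call last):
  File "<string>", line 3, in <module>
    goto((.31,.2,.25,90),(.527,.02,.25,90))
    ~~~~^^^^^^^^^^^^^^^^^^^^^^^^^^^^^^^^^^^
  File "h.py", line 27, in goto
    print(X,(T.inv().apply(np.array(X[:3])-o["eef_pos"])*100).round(2),(T.inv()*R.from_matrix(M)).as_rotvec().round(3))
                                                                                ~~~~~~~~~~~~~^^^
  File "scipy/spatial/transform/_rotation.pyx", line 1143, in scipy.spatial.transform._rotation.Rotation.from_matrix
ValueError: Non-positive determinant (left-handed or null coordinate frame) in rotation matrix 0: [[ 1.000000e+00  6.123234e-17  0.000000e+00]
 [-6.123234e-17  1.000000e+00  0.000000e+00]
 [ 0.000000e+00  0.000000e+00 -1.000000e+00]].
```

```bash
sed -i 's/\[np.sin(a),-np.cos(a),0\]/[-np.sin(a),np.cos(a),0]/' h.py
python3 -c "
from h import *
goto((.31,.2,.25,90),(.527,.02,.25,90))"
```

```text
t 0.1 tcp [0.1525 0.5539 0.2495] yaw 74.6 F [ 0.4  0.1 -0. ] op 1.0
(0.31, 0.2, 0.25, 90) [-2.459e+01 -2.994e+01 -1.000e-02] [-0.002 -0.001 -0.269]
(0.527, 0.02, 0.25, 90) [-50.29 -41.53  -0.  ] [-0.002 -0.001 -0.269]
```

Call:
{"name": "apply_moves", "arguments": {
  "moves": [
    [[-24.6, -29.9, 0, 0, 0, -0.27, 0], [-24.6, -29.9, 0, 0, 0, -0.27, 0], [-24.6, -29.9, 0, 0, 0, -0.27, 0], [-24.6, -29.9, 0, 0, 0, -0.27, 0], [-24.6, -29.9, 0, 0, 0, -0.27, 0], [-24.6, -29.9, 0, 0, 0, -0.27, 0], [-24.6, -29.9, 0, 0, 0, -0.27, 0], [-24.6, -29.9, 0, 0, 0, -0.27, 0]]
  ]
}}

```text
time_s: 0.9
eef_pos: [0.3108, 0.1985, 0.2502]
eef_rot: [0.0, -0.0, 1.0, -0.0]
wrist_force: [0.4, -0.2, 0.2]
opening: 0.001
```

Call:
{"name": "apply_moves", "arguments": {
  "moves": [
    [[-21.6, -17.8, 0, 0, 0, 0, 0], [-21.6, -17.8, 0, 0, 0, 0, 0], [-21.6, -17.8, 0, 0, 0, 0, 0], [-21.6, -17.8, 0, 0, 0, 0, 0], [-21.6, -17.8, 0, 0, 0, 0, 0], [-21.6, -17.8, 0, 0, 0, 0, 0], [-21.6, -17.8, 0, 0, 0, 0, 0]]
  ]
}}

```text
time_s: 1.6
eef_pos: [0.5287, 0.0202, 0.2496]
eef_rot: [-0.0, 0.001, 1.0, -0.0]
wrist_force: [0.3, 1.1, 0.1]
opening: 0.004
```

```bash
python3 -c "
from h import *
goto()
c,im=snap('wrist','w1.png'); print(c)"
```

```text
t 1.6 tcp [0.5287 0.0202 0.2496] yaw 89.9 F [0.3 1.1 0.1] op 0.0
{'vertical_fov': 64.59126132989907, 'cx': 320.47271091657154, 'cy': 202.14771092252604, 'R': array([[ 2.09359641e-04,  9.99999591e-01, -8.79619697e-04],
       [ 9.63635897e-01,  3.33044190e-05,  2.67218744e-01],
       [ 2.67218664e-01, -9.03577936e-04, -9.63635496e-01]]), 't': array([-0.01978638, -0.54388505,  0.23558236])}
```

View pics/w1.png

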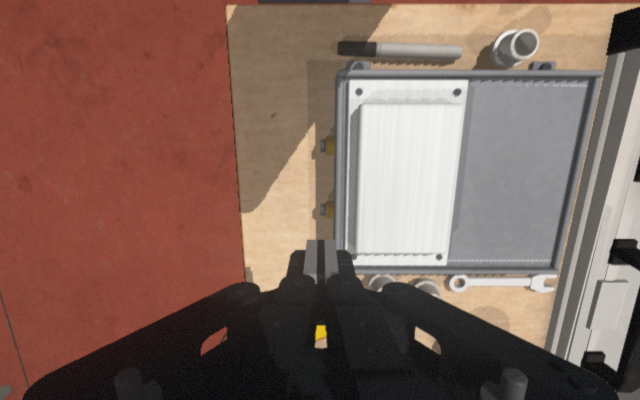

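The wrist view shows the panel's right flank at column ~358, from row 103 to 255. The box's right rim is at ~337–345, and the fingertips at (322,245) are just outside it.

```bash
python3 -c "
from h import *
c=get_calibration('wrist'); im=cv2.imread('pics/w1.png')
print(im[180,325:365].mean(1).round().astype(int), im[180,405:475:1].mean(1).round().astype(int))
print(cast(c,[(358,103),(358,180),(358,255)],.073).round(4),cast(c,[(349,180)],.053).round(4))
print('rim outer', cast(c,[(347,72),(334,272),(600,72),(556,272)],.055).round(4))
goto((.527,.022,.08,90),(.527,.16,.08,90))
"
```

```text
[105 108 104 104 106 106 108 106  97  83  83 105 134 145 147 140 125 123
 123 104  97 139 193 192 136 127 131 129 127 129 118 115 131 162 191 214
 231 235 231 231] [235 231 232 232 231 233 235 236 235 234 234 236 237 236 232 231 231 233
 234 236 236 235 235 237 235 236 236 238 240 240 240 237 235 233 234 232
 230 232 233 233 233 233 235 232 234 235 235 234 227 222 221 196 148 138
 137 135 133 136 140 148 148 151 148 150 152 147 149 148 147 146]
[[0.4493 0.0553 0.073 ]
 [0.5201 0.0576 0.073 ]
 [0.5986 0.0602 0.073 ]] [[0.5241 0.0508 0.053 ]]
rim outer [[0.421  0.0462 0.055 ]
 [0.6274 0.0366 0.055 ]
 [0.4208 0.2825 0.055 ]
 [0.6272 0.2825 0.055 ]]
t 1.65 tcp [0.5271 0.0218 0.2494] yaw 89.9 F [-1.6  0.8 -0.2] op -0.0
(0.527, 0.022, 0.08, 90) [-0.02  0.02 16.94] [ 0.    -0.002 -0.001]
(0.527, 0.16, 0.08, 90) [-0.   13.82 16.94] [ 0.    -0.002 -0.001]
```

Call:
{"name": "apply_moves", "arguments": {
  "moves": [
    [[0, 0, 5, 0, 0, 0, 0], [0, 0, 10, 0, 0, 0, 0], [0, 0, 14, 0, 0, 0, 0], [0, 0, 16.9, 0, 0, 0, 0], [0, 0, 16.9, 0, 0, 0, 0], [0, 1, 16.9, 0, 0, 0, 0], [0, 1.8, 16.9, 0, 0, 0, 0], [0, 2.4, 16.9, 0, 0, 0, 0]]
  ]
}}

```text
time_s: 2.45
eef_pos: [0.5281, 0.0476, 0.0836]
eef_rot: [0.002, -0.001, 1.0, -0.001]
wrist_force: [0.0, -4.3, 0.8]
opening: -0.001
```

Call:
{"name": "apply_moves", "arguments": {
  "moves": [
    [[0, 1, 0, 0, 0, 0, 0], [0, 2, 0, 0, 0, 0, 0], [0, 3, 0, 0, 0, 0, 0], [0, 4, 0, 0, 0, 0, 0], [0, 5, 0, 0, 0, 0, 0], [0, 6, 0, 0, 0, 0, 0], [0, 7, 0, 0, 0, 0, 0], [0, 7.5, 0, 0, 0, 0, 0]]
  ]
}}

```text
time_s: 3.25
eef_pos: [0.5281, 0.1224, 0.0834]
eef_rot: [0.002, -0.001, 1.0, -0.001]
wrist_force: [1.0, -7.5, 6.3]
opening: -0.001
```

Call:
{"name": "apply_moves", "arguments": {
  "moves": [
    [[0, 1, 0, 0, 0, 0, 0], [0, 1.8, 0, 0, 0, 0, 0], [0, 2.4, 0, 0, 0, 0, 0], [0, 2.9, 0, 0, 0, 0, 0], [0, 3.2, 0, 0, 0, 0, 0], [0, 3.2, 0, 0, 0, 0, 0]]
  ]
}}

```text
time_s: 3.85
eef_pos: [0.5282, 0.154, 0.0834]
eef_rot: [0.002, -0.001, 1.0, -0.001]
wrist_force: [-0.4, -4.2, 6.5]
opening: -0.004
```

```bash
python3 -c "
from h import *
goto((.47,.03,.30,90))
c,im=snap('top','t2.png')
cv2.imwrite('pics/z2.png',cv2.resize(im[150:300,235:385],(600,600),interpolation=cv2.INTER_CUBIC))"
```

```text
t 3.85 tcp [0.5282 0.154  0.0834] yaw 90.1 F [-0.4 -4.2  6.5] op -0.0
(0.47, 0.03, 0.3, 90) [  5.75 -12.41 -21.67] [-0.001  0.004  0.002]
```

View pics/z2.png

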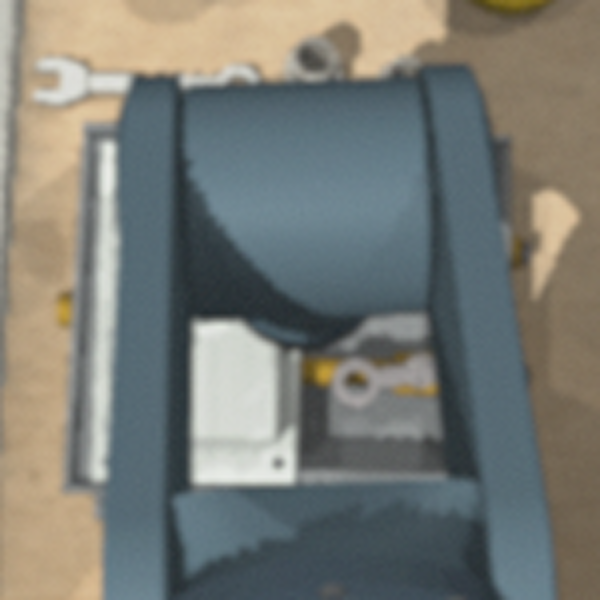

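The ring handle is the near valve, with its ring at crop (358,380). The cover's right edge is now at ~299. Next I'll back off and measure with the wrist camera.

Call:
{"name": "apply_moves", "arguments": {
  "moves": [
    [[0, -3, 0, 0, 0, 0, 0], [1, -6, -5, 0, 0, 0, 0], [3, -8, -10, 0, 0, 0, 0], [5, -10, -15, 0, 0, 0, 0], [6, -12, -18, 0, 0, 0, 0], [6, -12, -18, 0, 0, 0, 0]]
  ]
}}

```text
time_s: 4.5
eef_pos: [0.4681, 0.0328, 0.2674]
eef_rot: [0.005, -0.0, 1.0, -0.001]
wrist_force: [0.3, -0.8, 0.6]
opening: -0.003
```

```bash
python3 -c "
from h import *
goto()
c,im=snap('wrist','w3.png'); np.savez('w3.npz',**c)"
```

```text
t 4.5 tcp [0.4681 0.0328 0.2674] yaw 90.0 F [ 0.3 -0.8  0.6] op -0.0
```

View pics/w3.png

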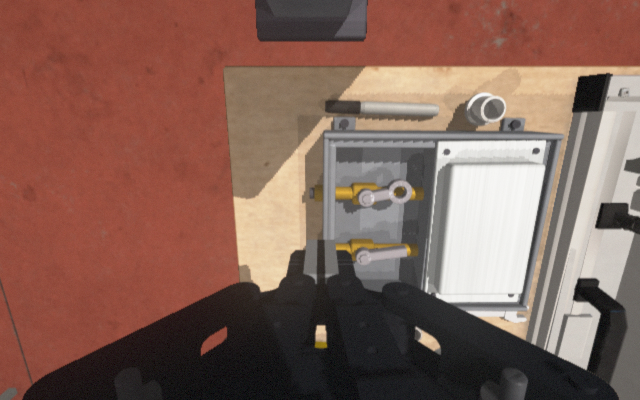

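The ring handle's pivot is at (367,199) and its ring centre at (401,191). The plain pivot is at (363,258) and its end at about (415,251). The cover's right edge is at about column 436.

```bash
python3 -c "
from h import *
c=dict(np.load('w3.npz'))
q=cast(c,[(367,199),(401,191),(363,258),(415,251)],.043); print(q.round(4))
for a,b in((0,1),(2,3)):
  d=q[b]-q[a]; print(np.hypot(*d[:2]),np.arctan2(-d[0],d[1]))
print('pivots expected',(.527-.032,.158-.074),(.527+.042,.158-.074))
e=cast(c,[(436,230),(548,142),(437,142)],.053); print('plate edges',e.round(4))
e=cast(c,[(323,133),(565,133)],.055); print('box y',e.round(4), e.mean(0))
print('well inner left-edge',cast(c,[(434,230),(336,150)],.048).round(4))
"
```

```text
[[0.4952 0.0849 0.043 ]
 [0.4857 0.1229 0.043 ]
 [0.5687 0.0833 0.043 ]
 [0.5593 0.1449 0.043 ]]
0.039088256366579165 0.2449968304074311
0.062304605767185474 0.15097020644202105
pivots expected (0.495, 0.084) (0.5690000000000001, 0.084)
plate edges [[0.5287 0.1633 0.053 ]
 [0.4299 0.2703 0.053 ]
 [0.4302 0.1541 0.053 ]]
box y [[0.4212 0.0345 0.055 ]
 [0.4205 0.2846 0.055 ]] [0.42082481 0.15956978 0.055     ]
well inner left-edge [[0.5306 0.1629 0.048 ]
 [0.4394 0.0486 0.048 ]]
```

Call:
{"name": "apply_moves", "arguments": {
  "moves": [
    [[-4, 5, 0, 0, 0, 0, 0], [-6, 8.9, 3, 0, 0, 0, 0], [-6, 8.9, 7, 0, 0, 0, 0], [-6, 8.9, 11, 0, 0, 0, 0], [-6, 8.9, 14, 0, 0, 0, 0], [-6, 8.9, 16.5, 0, 0, 0, 0], [-6, 8.9, 16.5, 0, 0, 0, 0]]
  ]
}}

```text
time_s: 5.25
eef_pos: [0.5224, 0.124, 0.0912]
eef_rot: [-0.005, -0.001, 1.0, 0.0]
wrist_force: [-0.7, 0.8, 0.7]
opening: -0.001
```

```bash
python3 -c "
from h import *
goto((.528,.122,.055,90),(.5135,.126,.055,90))"
```

```text
t 5.25 tcp [0.5224 0.124  0.0912] yaw 90.1 F [-0.7  0.8  0.7] op -0.0
(0.528, 0.122, 0.055, 90) [-0.59 -0.2   3.62] [ 0.    -0.01   0.002]
(0.5135, 0.126, 0.055, 90) [0.86 0.2  3.63] [ 0.    -0.01   0.002]
```

Call:
{"name": "apply_moves", "arguments": {
  "moves": [
    [[-0.5, -0.2, 1.5, 0, 0, 0, 0], [-0.5, -0.2, 2, 0, 0, 0, 0], [-0.5, -0.2, 2, 0, 0, 0, 0], [-0.5, -0.2, 2, 0, 0, 0, 0]]
  ]
}}

```text
time_s: 5.65
eef_pos: [0.5318, 0.1213, 0.0771]
eef_rot: [0.0, -0.001, 1.0, 0.0]
wrist_force: [-0.4, 0.5, 0.4]
opening: -0.002
```

Call:
{"name": "apply_moves", "arguments": {
  "moves": [
    [[0.3, 0, 1, 0, 0, 0, 0], [0.3, 0, 1.8, 0, 0, 0, 0], [0.3, 0, 2.2, 0, 0, 0, 0], [0.3, 0, 2.2, 0, 0, 0, 0]]
  ]
}}

```text
time_s: 6.05
eef_pos: [0.5278, 0.121, 0.0533]
eef_rot: [-0.001, -0.001, 1.0, -0.0]
wrist_force: [0.2, -0.5, -0.2]
opening: 0.001
```

Call:
{"name": "apply_moves", "arguments": {
  "moves": [
    [[0.8, 0.3, 0, 0, 0, 0, 0], [1.5, 0.5, 0, 0, 0, 0, 0], [2.2, 0.9, 0, 0, 0, 0, 0], [3.2, 1.1, 0, 0, 0, 0, 0], [4.1, 1.1, 0, 0, 0, 0, 0], [5.0, 0.8, 0, 0, 0, 0, 0], [5.8, 0.4, 0, 0, 0, 0, 0], [6.3, 0, 0, 0, 0, 0, 0]]
  ]
}}

```text
time_s: 6.85
eef_pos: [0.4658, 0.1206, 0.0551]
eef_rot: [0.001, -0.001, 1.0, -0.0]
wrist_force: [2.8, -0.8, 5.9]
opening: -0.002
```

Call:
{"name": "apply_moves", "arguments": {
  "moves": [
    [[0.3, -0.4, 0, 0, 0, 0, 0], [0.5, -0.8, 0, 0, 0, 0, 0], [0.5, -0.9, 0, 0, 0, 0, 0]]
  ]
}}

```text
time_s: 7.15
eef_pos: [0.4602, 0.1117, 0.055]
eef_rot: [0.0, -0.0, 1.0, 0.0]
wrist_force: [-0.5, 2.9, 9.3]
opening: -0.002
```

Call:
{"name": "apply_moves", "arguments": {
  "moves": [
    [[0, -0.2, 0, 0, 0, 0, 0], [0, -0.3, 0, 0, 0, 0, 0], [0, -0.3, 0, 0, 0, 0, 0]]
  ]
}}

```text
time_s: 7.45
eef_pos: [0.4598, 0.109, 0.0549]
eef_rot: [-0.001, -0.0, 1.0, 0.0]
wrist_force: [-2.9, 2.6, 11.1]
opening: -0.002
```

Call:
{"name": "apply_moves", "arguments": {
  "moves": [
    [[0, -0.2, 0, 0, 0, 0, 0], [0, -0.4, 0, 0, 0, 0, 0], [0, -0.4, 0, 0, 0, 0, 0]]
  ]
}}

```text
time_s: 7.75
eef_pos: [0.4601, 0.1056, 0.0551]
eef_rot: [-0.0, -0.0, 1.0, 0.001]
wrist_force: [-2.3, 7.0, 11.0]
opening: -0.002
```

Call:
{"name": "apply_moves", "arguments": {
  "moves": [
    [[0, -0.2, 0, 0, 0, 0, 0], [0, -0.3, 0, 0, 0, 0, 0], [0, -0.3, 0, 0, 0, 0, 0]]
  ]
}}

```text
time_s: 8.05
eef_pos: [0.4601, 0.1044, 0.0551]
eef_rot: [-0.0, 0.0, 1.0, 0.003]
wrist_force: [-0.5, 15.6, 11.3]
opening: -0.0
```

The force has risen to 15.6 N at a standstill, so the handle is at its stop. I'll back off, lift and look.

Call:
{"name": "apply_moves", "arguments": {
  "moves": [
    [[-0.5, 1.3, 0, 0, 0, 0, 0], [-1, 1.8, -1, 0, 0, 0, 0], [-1, 1.8, -5, 0, 0, 0, 0], [-1, 0, -10, 0, 0, 0, 0], [-1, -4, -15, 0, 0, 0, 0], [-1, -7, -20, 0, 0, 0, 0], [-1, -7.2, -21, 0, 0, 0, 0], [-1, -7.2, -21, 0, 0, 0, 0]]
  ]
}}

```text
time_s: 8.85
eef_pos: [0.4725, 0.0276, 0.2692]
eef_rot: [0.004, 0.001, 1.0, -0.001]
wrist_force: [0.1, -0.1, -0.7]
opening: 0.001
```

```bash
python3 -c "
from h import *
goto()
c,im=snap('wrist','w4.png'); np.savez('w4.npz',**c)"
```

```text
t 8.85 tcp [0.4725 0.0276 0.2692] yaw 89.9 F [ 0.1 -0.1 -0.7] op 0.0
```

View pics/w4.png

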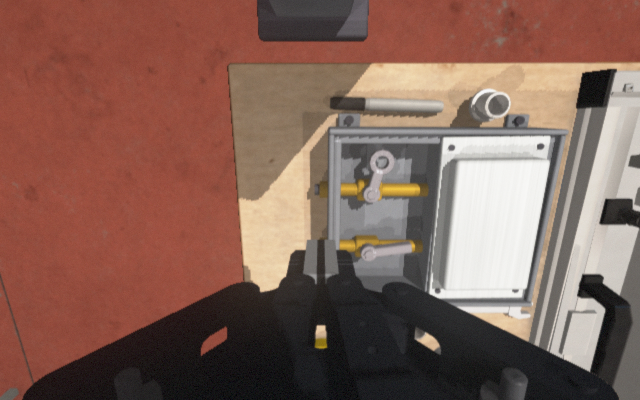

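The ring is at (382,161) and the pivot at (371,195). The handle still looks short of straight towards the robot, so I'll compute the angle.

```bash
python3 -c "
from h import *
c=dict(np.load('w4.npz'))
q=cast(c,[(371,195),(382,161),(367,253),(415,246)],.043); print(q.round(4))
for a,b in((0,1),(2,3)):
  d=q[b]-q[a]; print(np.hypot(*d[:2]),np.arctan2(-d[0],d[1]))
e=cast(c,[(440,140),(548,140)],.053); print('plate',e.round(4))
e=cast(c,[(328,130),(568,130)],.055); print('box y',e.round(4))
goto((.462,.12,.09,90))
"
```

```text
[[0.495  0.0843 0.043 ]
 [0.4562 0.0947 0.043 ]
 [0.5669 0.0827 0.043 ]
 [0.5577 0.1395 0.043 ]]
0.04016022030258958 1.3087274713486023
0.05753540783398806 0.16053368025450154
plate [[0.4325 0.1526 0.053 ]
 [0.4323 0.2661 0.053 ]]
box y [[0.4222 0.0346 0.055 ]
 [0.422  0.2833 0.055 ]]
t 8.9 tcp [0.4712 0.0287 0.2664] yaw 89.9 F [0.2 0.4 0.4] op 0.0
(0.462, 0.12, 0.09, 90) [ 1.    9.14 17.63] [-0.001  0.004 -0.001]
```

```bash
python3 -c "
from h import *
c=dict(np.load('w4.npz')); p=np.array([.4725,.0276,.2692])
for dz in(0,.019,.03): print(dz,proj(c,p-[0,0,dz]), proj(c,p-[-.011,.0145,dz]),proj(c,p-[.011,-.0145,dz]))
im=cv2.imread('pics/w4.png'); cv2.imwrite('pics/z4.png',np.hstack([cv2.resize(im[225:300,285:360],(500,500),interpolation=cv2.INTER_CUBIC)[:, :300+100],cv2.resize(im[140:215,340:415],(400,500))]))
"
```

```text
0 [[321.02599786 277.18374155]] [[288.07723321 299.5067003 ]] [[355.48325266 253.83877289]]
0.019 [[321.0498091  257.63316695]] [[291.91870887 277.74768346]] [[351.35384208 236.70876083]]
0.03 [[321.06118715 248.29104333]] [[293.76137853 267.31037146]] [[349.38848499 228.55588036]]
```

View pics/z4.png

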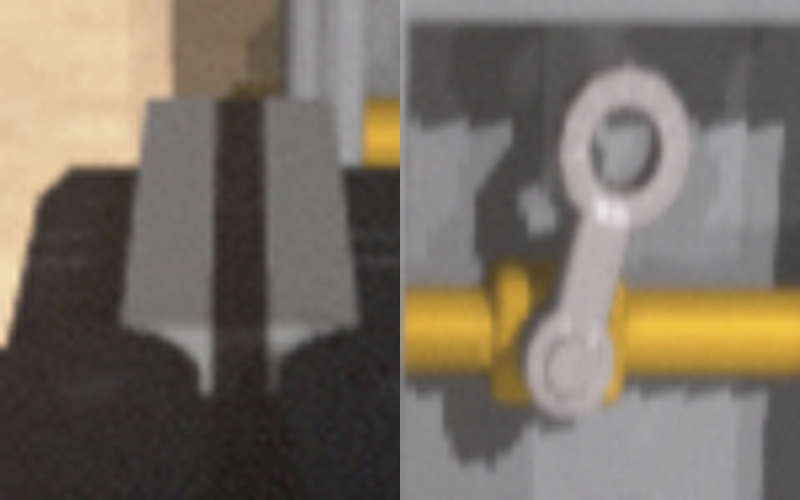

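The tips are only about 13.5 mm thick. With Fz at 11 N, they probably rode on top of the ring and dragged it back to about 1.31 rad on retreat. There's only the well floor below at x≈0.46, so I'll re-enter lower, beside the ring, and push again.

Call:
{"name": "apply_moves", "arguments": {
  "moves": [
    [[1.1, 5, 0, 0, 0, 0, 0], [1.1, 9.9, 3, 0, 0, 0, 0], [1.1, 9.9, 7, 0, 0, 0, 0], [1.1, 9.9, 11, 0, 0, 0, 0], [1.1, 9.9, 15, 0, 0, 0, 0], [1.1, 9.9, 16, 0, 0, 0, 0], [1.1, 9.9, 16, 0, 0, 0, 0], [1.1, 9.9, 16, 0, 0, 0, 0]]
  ]
}}

```text
time_s: 9.7
eef_pos: [0.4601, 0.129, 0.1052]
eef_rot: [0.0, -0.001, 1.0, 0.0]
wrist_force: [0.1, 0.3, 0.9]
opening: 0.003
```

Call:
{"name": "apply_moves", "arguments": {
  "moves": [
    [[0, 0, 2, 0, 0, 0, 0], [0, 0, 4, 0, 0, 0, 0], [0, 0, 5, 0, 0, 0, 0], [0, 0, 5, 0, 0, 0, 0], [0, 0, 5, 0, 0, 0, 0]]
  ]
}}

```text
time_s: 10.2
eef_pos: [0.4605, 0.1289, 0.0555]
eef_rot: [0.001, -0.001, 1.0, 0.0]
wrist_force: [1.1, -0.5, 0.0]
opening: 0.001
```

Call:
{"name": "apply_moves", "arguments": {
  "moves": [
    [[0, 0, 0.5, 0, 0, 0, 0], [0, 0, 1, 0, 0, 0, 0], [0, 0, 1, 0, 0, 0, 0]]
  ]
}}

```text
time_s: 10.5
eef_pos: [0.4592, 0.1289, 0.0439]
eef_rot: [-0.0, -0.001, 1.0, -0.0]
wrist_force: [-1.2, 0.3, 0.8]
opening: 0.0
```

Call:
{"name": "apply_moves", "arguments": {
  "moves": [
    [[0, -0.5, 0, 0, 0, 0, 0], [0, -1, 0, 0, 0, 0, 0], [0, -1.4, 0, 0, 0, 0, 0], [0, -1.4, 0, 0, 0, 0, 0]]
  ]
}}

```text
time_s: 10.9
eef_pos: [0.4594, 0.1144, 0.0442]
eef_rot: [-0.0, -0.0, 1.0, -0.0]
wrist_force: [-0.7, 0.5, 0.1]
opening: 0.0
```

Call:
{"name": "apply_moves", "arguments": {
  "moves": [
    [[0, -0.3, 0, 0, 0, 0, 0], [0, -0.6, 0, 0, 0, 0, 0], [0, -0.6, 0, 0, 0, 0, 0]]
  ]
}}

```text
time_s: 11.2
eef_pos: [0.4594, 0.1114, 0.0444]
eef_rot: [0.0, 0.0, 1.0, 0.003]
wrist_force: [-0.4, 17.4, 0.1]
opening: 0.0
```

Call:
{"name": "apply_moves", "arguments": {
  "moves": [
    [[0, -0.2, 0, 0, 0, 0, 0], [0, -0.2, 0, 0, 0, 0, 0], [0, -0.2, 0, 0, 0, 0, 0]]
  ]
}}

```text
time_s: 11.5
eef_pos: [0.4594, 0.111, 0.0444]
eef_rot: [0.0, 0.0, 1.0, 0.004]
wrist_force: [-0.8, 25.1, -0.6]
opening: 0.001
```

Call:
{"name": "apply_moves", "arguments": {
  "moves": [
    [[0, 1, 0, 0, 0, 0, 0], [0, 2, 0, 0, 0, 0, 0], [0, 2, -3, 0, 0, 0, 0], [0, 2, -7, 0, 0, 0, 0], [0, 0, -12, 0, 0, 0, 0], [-1, -4, -17, 0, 0, 0, 0], [-1, -8, -22, 0, 0, 0, 0], [-1, -8, -22, 0, 0, 0, 0]]
  ]
}}

```text
time_s: 12.3
eef_pos: [0.471, 0.0249, 0.268]
eef_rot: [0.002, -0.0, 1.0, -0.001]
wrist_force: [0.8, -1.1, -0.0]
opening: -0.001
```

```bash
python3 -c "
from h import *
goto()
c,im=snap('wrist','w5.png'); np.savez('w5.npz',**c)"
```

```text
t 12.3 tcp [0.471  0.0249 0.268 ] yaw 90.0 F [ 0.8 -1.1 -0. ] op -0.0
```

View pics/w5.png

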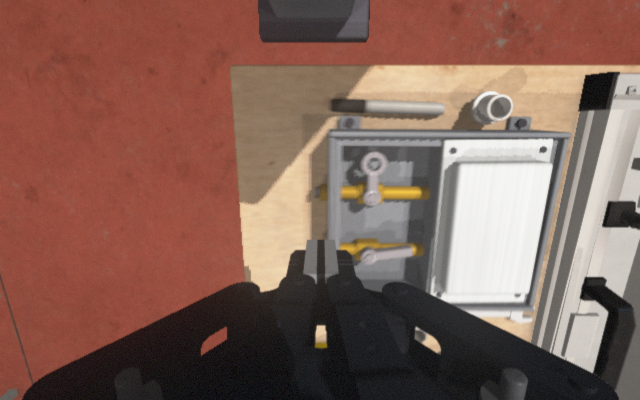

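The ring is now at (374,163) and the pivot at (372,198). The handle points straight at the robot, and the plain handle is unchanged.

```bash
python3 -c "
from h import *
c=dict(np.load('w5.npz')); im=cv2.imread('pics/w5.png')
q=cast(c,[(372.5,198),(374,163),(368,258),(416,251)],.043)
for a,b in((0,1),(2,3)):
  d=q[b]-q[a]; print(q[a],q[b],np.hypot(*d[:2]),np.arctan2(-d[0],d[1]))
e=cast(c,[(442,143),(550,143)],.053); print('plate',e.round(4))
e=cast(c,[(328,133),(570,133)],.055); print('box y',e.round(4))
a=im[145:220,335:410]; cv2.imwrite('pics/z5.png',cv2.resize(a,(600,600),interpolation=cv2.INTER_CUBIC))
"
```

```text
[0.4959947  0.08321661 0.043     ] [0.45605748 0.08297639 0.043     ] 0.039937942569368806 1.5768110708658816
[0.57059017 0.08135082 0.043     ] [0.56123878 0.13815589 0.043     ] 0.05756965315270684 0.16315913447141012
plate [[0.4332 0.1517 0.053 ]
 [0.4329 0.2651 0.053 ]]
box y [[0.4231 0.0317 0.055 ]
 [0.4224 0.2823 0.055 ]]
```

View pics/z5.png

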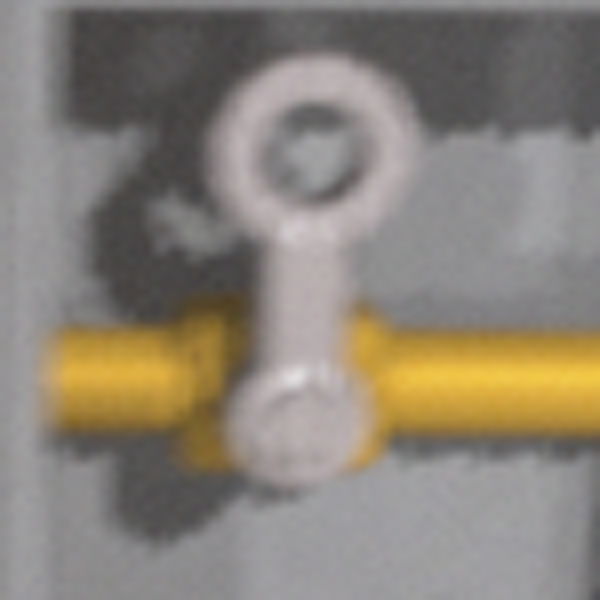

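```bash
python3 -c "
from h import *
goto(); print(hand_in())"
```

```text
t 12.35 tcp [0.473  0.0225 0.2716] yaw 90.0 F [ 3.3 -1.3  3.6] op 0.0
the job is handed in; nothing more can be done
None
```

The cover is pushed left onto the deck and the ring handle stands fully shut. The job was handed in at about 12.4 s, and no verdict was reported.

**First pass failed:** The fingers apparently rode on top of the ring, with an upward force of about 11 N. On retreat they seem to have dragged the handle back to about 1.31 rad. I went in again lower and beside the ring, and pushed until it met the stop at about 25 N.

**Last checks, from the wrist camera:**
- **Ring handle:** about 1.57 rad, against the required 1.48.
- **Plain handle:** about 0.16 rad, against 0.15 before the push, so it has not measurably moved.
- **Cover:** flat on the deck. The image puts its centre about 51 mm left of the box's centre, while the finger contact position suggests about 57 mm. Both are above the required 45 mm. If the 51 mm figure is right, the cover may still overlap the well's edge by about 2 mm.
- **Hand and bystanders:** the hand is clear at z ≈ 0.27 m. The bystanders in view look unmoved, but the tape and tin were not checked again after the first pictures.
- **Force reading:** the last one, in free air, was up to about 4 N per axis, higher than the usual 1 N or so. I take it as noise or a small leftover motion.

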